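Swipe-test a touch board

ROBOT

A 6-joint arm with a two-finger parallel gripper is mounted at the origin on the work surface. World frame = base frame: x ahead of the robot, y to its left, z up, the work surface at z = 0. Lengths are in m, angles in rad, forces in N, time in s.
With the tool pointing down it reaches from about 0.225 to 0.875 m from the base axis. Payload 3.4 kg.
Tool frame: the origin (TCP) lies where the fingers leave the gripper's body, on its centre line; the fingertips stand 73 mm ahead of it and the grasp point (between the pads) lies 54 mm ahead of it (manip.pinch_z is the distance from the TCP to the grasp point, in m); z points along the fingers, y is the line along which they close (so a half turn about z gives the same grasp; the last joint's range is limited). The gripper opens to 85 mm and grips with 20 to 120 N. Pads are 22 mm wide; open, the fingers measure 114 mm over their backs; the gripper's body (76 mm by 85 mm) begins 54 mm behind the grasp point. The pads swing forward as they close: fully open they stand 13 mm farther back than shut.
Start: joints at [1.114, 0.276, 1.505, -0, 1.361, -0.121], TCP at [0.189, 0.543, 0.304] pointing down, gripper open.
Joint ranges: [-2.89, 2.89], [-0.75, 2.08], [0.22, 2.7], [-1.18, 4.32], [0.11, 2.71], [-2.7, 2.7]. Speed limits (rad/s): [2.57, 2.57, 3.14, 3.14, 3.14, 3.14].

INTERFACE

Orientations are given as a unit quaternion [w, x, y, z].
In Python, from rig import readout, imaging, manip gives the robot as it stands. The module is installed in compiled form; this text tells all that it offers.
- The arm moves only by the tool servo_tool, never from a script. Its argument "moves" is a list of rows, each an object with "dp": the shift along the tool's x, y, z in units of 0.2 m (1.0 is 0.2 m), a list of three; "delta_rot": the turn, a rotation vector about the tool's x, y, z in units of 0.1 rad (1.0 is 0.1 rad), a list of three; "fingers": the opening, from 0 (shut) to 1 (fully open). In form: [{"dp": [dx, dy, dz], "delta_rot": [wx, wy, wz], "fingers": fingers}, ...]. A call has 1 to 5 rows; each row shifts and turns the commanded pose from where the row before left it, along the tool's axes as they then stand; what a row does not reach is not made up. A row lasts 1/10 s, in which the tool goes at most 50 mm and 8.59 degrees, less where a joint would pass 70% of its speed; a pose out of reach is approached as far as the arm can. A call with a number of a shift or a turn outside -1 to 1 is refused whole. A call with a gripper value outside its range is refused whole. The fingers move at their own pace and stop on an object; "force" is the grip in N (left out, the last holds). Time passes only in rows, so rows that do not move let the fingers close. It gives the time, the measured TCP pose, the force, the opening and the grip force at its end, in the units of the state.
- readout.get_state(): the state, without advancing time (a new reading comes with each control period).
- imaging.get_image(name): name is "scene" or "side" or "wrist"; returns (picture, depth): 480x640x3 uint8, red, green, blue; 480x640 float32, m along the optical axis (not along the pixel's ray), 0 where there is no reading.
- imaging.calibration(name): a dict with "intrinsics" (3x3 intrinsics, pixels), "dist" ([k1, k2, p1, p2, k3] as OpenCV has them; the pictures are not rectified), "R" (3x3) and "t" (3): a world point X has camera coordinates R X + t; the wrist camera has in their place "hand_eye" (4x4, takes a point from camera to tool coordinates, whose origin is the TCP and whose axes are the flange's). Camera axes: x right, y down, z forward; pixel columns grow to the right and rows downward; lengths in m; the calibration is good to about 2 mm. A picture is of the moment at which its call begins: read the wrist's pose just before it. calibration takes no time and is no camera call.
- manip.sign_off(): hands the job in; it is judged then, once.
The state is a dict: "clock": time; "qpos": joint angles; "qd": joint speeds; "effort": joint torques, N m; "position": TCP position; "ee_rot": TCP orientation; "contact_force": force on the tool from outside, world axes, zero at the start; "moment": the same for the moment, N m; "width": finger opening in m; "gripper_force": force on a finger pad.
Only numpy, scipy, OpenCV 4.12 (cv2) and the standard library are available. Lean on these libraries where they do the work, as an engineer would, in place of code of your own. Each camera call takes 0.05 s, during which the arm holds its last target. There are 200 camera calls.

TASK

Test the touch row on the green board: with closed fingertips pointing down, touch the five gold pads one after another along the curved row, beginning at the pad next to the red cap and ending at the pad next to the blue cap, lightly enough that the springy board is never pushed down to its stop. Do not grasp or lift anything, do not shove the test base along, and leave the two caps, the bottle and the screwdriver alone. The program finishes with the fingertips still resting lightly on the last pad, next to the blue cap.

Things in the scene. Friction and masses are not known exactly. Their poses are not given: they have to be found in the camera images.
- base: loose grey steel base plate, 130 mm (its x) by 290 mm (its y) by 10 mm, 2.8 kg, lying on the bench; origin at the centre of its underside, z up. It carries the sprung green board over its middle
- board (a joint): how far the green board (116 by 190 mm, on springs over the base) is pushed straight down: 0 at rest, 0.010 m at its stop. It starts to yield at about 1.1 N and reaches the stop at about 4.1 N, and springs back when released. It does not tilt
- pad1: gold touch pad 1 of 5, a flat plate 22 mm (its x, across the row) by 30 mm (its y, along the row), fixed on the green board; origin at the centre of its top face, z up. The tops of all five pads are in one plane, 4 mm above the board and 36 mm above the bench when nothing presses. Next pad centres are 36 mm apart, with gaps of 2 to 10 mm
- pad2: gold touch pad 2 of 5, a flat plate 22 mm (its x, across the row) by 30 mm (its y, along the row), fixed on the green board; origin at the centre of its top face, z up. The tops of all five pads are in one plane, 4 mm above the board and 36 mm above the bench when nothing presses. Next pad centres are 36 mm apart, with gaps of 2 to 10 mm
- pad3: gold touch pad 3 of 5, a flat plate 22 mm (its x, across the row) by 30 mm (its y, along the row), fixed on the green board; origin at the centre of its top face, z up. The tops of all five pads are in one plane, 4 mm above the board and 36 mm above the bench when nothing presses. Next pad centres are 36 mm apart, with gaps of 2 to 10 mm
- pad4: gold touch pad 4 of 5, a flat plate 22 mm (its x, across the row) by 30 mm (its y, along the row), fixed on the green board; origin at the centre of its top face, z up. The tops of all five pads are in one plane, 4 mm above the board and 36 mm above the bench when nothing presses. Next pad centres are 36 mm apart, with gaps of 2 to 10 mm
- pad5: gold touch pad 5 of 5, a flat plate 22 mm (its x, across the row) by 30 mm (its y, along the row), fixed on the green board; origin at the centre of its top face, z up. The tops of all five pads are in one plane, 4 mm above the board and 36 mm above the bench when nothing presses. Next pad centres are 36 mm apart, with gaps of 2 to 10 mm
- red_cap: loose red cap, 24 mm across, 26 mm tall, 30 g, standing on the base 122 mm from its middle along its y, at one end of the row (about 57 mm from the end pad's centre): marks the beginning. It may be at either end, so pad1 or pad5 may be the first. Origin at the centre of its underside
- blue_cap: loose blue cap, same size and weight, standing at the other end of the row: marks the finish. Origin at the centre of its underside
- bottle: white plastic bottle with a black cap, 48 mm across and 90 mm tall, standing beside the base; origin at the centre of its underside. A bystander
- driver: screwdriver with a yellow handle, about 160 mm long, lying beside the base, at the other side from the bottle; origin near its middle, on the bench. A bystander

How it is judged:
By the outcome, as a careful person would: the job done as asked, in the order asked, and still so for the second after the job is handed in, while the arm keeps its last pose, push and grip.
It also fails if it takes over 42 s, if anything falls off the work surface, if the arm or the gripper's body presses on something with over 40 N, if the wrist force passes 120 N, or if a joint passes its speed limit or range.

## Working session

There is one attempt and no reset: what is moved stays moved. The work goes in short steps, Python scripts to look and compute and a tool call to move; the robot and the scene stay as the last step left them, time stands still between calls to the robot, and variables do not carry over. Pictures are saved under pics/ and viewed, at most 10 in all, crops included, and the job is handed in when it is done.

Besides the shell and the picture viewer there is one more tool, called as a command line: name --argument value ..., lists and objects as JSON in quotes. servo_tool: Moves the arm, as the interface text tells. Its arguments: {"type":"object","properties":{"moves":{"type":"array"},"force":{"type":"number"}},"required":["moves"]}

```bash
mkdir -p pics
python3 - <<'E'
from rig import readout, imaging
import cv2,numpy as np
s=readout.get_state();print(s)
for n in("scene","wrist"):
    c=imaging.calibration(n);p,d=imaging.get_image(n)
    cv2.imwrite(f"pics/{n}0.png",p[:,:,::-1]);np.savez(f"{n}0.npz",p=p,d=d);print(n,c)
E
```

```text
{'clock': 0.0, 'qpos': array([ 1.11400251e+00,  2.76622873e-01,  1.50613037e+00,  1.66642224e-06,
        1.36068995e+00, -1.20982519e-01]), 'qd': array([-0.00133138,  0.00111624, -0.00133587,  0.00082759, -0.00050676,
       -0.00088856]), 'effort': array([ 1.41999983e-03, -4.16780019e+01, -2.45799834e+01,  2.44985158e-04,
        1.11838154e-02, -2.05148922e-05]), 'position': array([0.18930567, 0.5425336 , 0.30302479]), 'ee_rot': array([-2.64377955e-04,  1.67117919e-01,  9.85936481e-01, -8.86695580e-04]), 'contact_force': array([-0.16522096,  0.2376363 , -0.05204907]), 'moment': array([0.06963377, 0.01425907, 0.05411535]), 'gripper_force': 0.0, 'width': 0.08528705586650458}
scene {'intrinsics': array([[531.50790839,   0.        , 311.44507845],
       [  0.        , 531.50790839, 235.60396362],
       [  0.        ,   0.        ,   1.        ]]), 'dist': array([0.03857797, 0.        , 0.        , 0.        , 0.        ]), 'R': array([[-0.87193371,  0.48950827,  0.01064255],
       [ 0.33360289,  0.60985748, -0.71887618],
       [-0.35838628, -0.62326199, -0.69505667]]), 't': array([ 0.47266266, -0.16585806,  1.1147547 ])}
wrist {'intrinsics': array([[340.65545282,   0.        , 325.94584342],
       [  0.        , 340.65545282, 245.2211902 ],
       [  0.        ,   0.        ,   1.        ]]), 'dist': array([-0.05636802,  0.        ,  0.        ,  0.        ,  0.        ]), 'hand_eye': array([[-3.84775600e-04, -9.46383463e-01, -3.23045189e-01,
         8.28346679e-02],
       [ 9.99999622e-01, -6.15895043e-04,  6.13218944e-04,
         7.82045169e-04],
       [-7.79302198e-04, -3.23044831e-01,  9.46383342e-01,
        -6.94638902e-02],
       [ 0.00000000e+00,  0.00000000e+00,  0.00000000e+00,
         1.00000000e+00]])}
```

View pics/scene0.png

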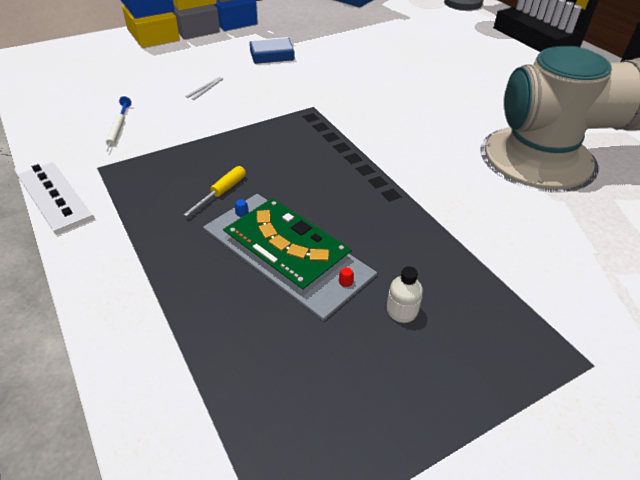

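View pics/wrist0.png

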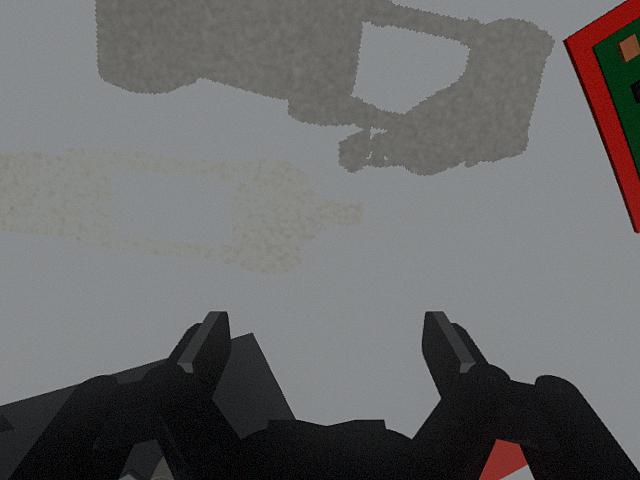

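The scene view shows the five gold pads at about (318,255), (297,251), (279,242), (267,229) and (263,215). The red cap is at (346,277), the blue cap at (241,208), the bottle at (405,297) and the driver at (215,192). The row therefore starts at the (318,255) pad. The wrist view doesn't show the board yet.

```bash
cat > h.py <<'E'
import cv2,numpy as np
from scipy.spatial.transform import Rotation as Ro
from rig import imaging
def pose(s):
    q=np.array(s["ee_rot"]);return Ro.from_quat(np.r_[q[1:],q[0]]).as_matrix(),np.array(s["position"])
def cam(n,s=None):
    c=imaging.calibration(n)
    if "R" in c: return c["intrinsics"],c["dist"],np.array(c["R"]).T,-np.array(c["R"]).T@c["t"]
    R,p=pose(s);H=c["hand_eye"];return c["intrinsics"],c["dist"],R@H[:3,:3],R@H[:3,3]+p
def toplane(uv,z,n,s=None):
    K,D,R,o=cam(n,s);uv=np.array(uv,float).reshape(-1,1,2)
    r=cv2.undistortPoints(uv,K,D).reshape(-1,2);r=np.c_[r,np.ones(len(r))]@R.T
    return o+r*((z-o[2])/r[:,2])[:,None]
def blobs(p,lo,hi,amin):
    m=cv2.inRange(cv2.cvtColor(p,cv2.COLOR_RGB2HSV),np.array(lo),np.array(hi))
    n,l,st,ce=cv2.connectedComponentsWithStats(m)
    return [(ce[i],st[i,4],cv2.minAreaRect(np.argwhere(l==i)[:,::-1].astype(np.float32))) for i in range(1,n) if st[i,4]>=amin]
E
python3 - <<'E'
from h import *
f=np.load("scene0.npz");p=f["p"].copy()
m=np.zeros(p.shape[:2],bool);m[150:330,180:430]=1;p[~m]=0
for nm,lo,hi,z in(("gold",(10,120,120),(22,255,255),.036),("red",(0,180,80),(5,255,255),.023),("blue",(105,150,60),(125,255,255),.023)):
    for c,a,_ in blobs(p,lo,hi,25):
        print(nm,c.round(1),a,toplane(c,z,"scene").round(4)[0])
E
```

```text
gold [270.4 230.2] 496 [ 0.6041 -0.0309  0.036 ]
gold [297.2 250.7] 188 [0.5875 0.033  0.036 ]
gold [318.6 254.3] 192 [0.5611 0.0566 0.036 ]
red [345.9 276.9] 221 [0.5416 0.1093 0.023 ]
blue [240.8 207.3] 179 [ 0.6188 -0.1225  0.023 ]
```

servo_tool --moves '[{"dp": [-0.185, -0.129, 0], "delta_rot": [0, 0, 0], "fingers": 0}, {"dp": [-0.185, -0.129, 0], "delta_rot": [0, 0, 0], "fingers": 0}, {"dp": [-0.185, -0.129, 0], "delta_rot": [0, 0, 0], "fingers": 0}, {"dp": [-0.185, -0.129, 0], "delta_rot": [0, 0, 0], "fingers": 0}, {"dp": [-0.185, -0.129, 0], "delta_rot": [0, 0, 0], "fingers": 0}]'

```text
clock: 0.6
position: [0.3221, 0.3585, 0.3036]
ee_rot: [-0.0, 0.167, 0.986, -0.0]
contact_force: [0.0, 0.1, 1.0]
width: 0.0121
gripper_force: 0.0
```

servo_tool --moves '[{"dp": [-0.185, -0.129, 0], "delta_rot": [0, 0, 0], "fingers": 0}, {"dp": [-0.185, -0.129, 0], "delta_rot": [0, 0, 0], "fingers": 0}, {"dp": [-0.185, -0.129, 0], "delta_rot": [0, 0, 0], "fingers": 0}, {"dp": [-0.185, -0.129, 0], "delta_rot": [0, 0, 0], "fingers": 0}, {"dp": [-0.185, -0.129, 0], "delta_rot": [0, 0, 0], "fingers": 0}]'

```text
clock: 1.1
position: [0.4544, 0.1757, 0.3037]
ee_rot: [-0.0, 0.167, 0.986, 0.0]
contact_force: [0.1, 0.9, -0.2]
width: -0.0003
gripper_force: 0.0
```

servo_tool --moves '[{"dp": [-0.185, -0.129, 0], "delta_rot": [0, 0, 0], "fingers": 0}, {"dp": [-0.185, -0.129, 0], "delta_rot": [0, 0, 0], "fingers": 0}, {"dp": [-0.185, -0.129, 0], "delta_rot": [0, 0, 0], "fingers": 0}, {"dp": [-0.185, -0.129, 0], "delta_rot": [0, 0, 0], "fingers": 0}, {"dp": [0, 0, 0], "delta_rot": [0, 0, 0], "fingers": 0}]'

```text
clock: 1.6
position: [0.5626, 0.0266, 0.3029]
ee_rot: [0.001, 0.17, 0.986, -0.001]
contact_force: [-0.3, 0.8, -0.5]
width: -0.0
gripper_force: 0.0
```

Run:
```python
from h import *
from rig import readout
import pickle
s=readout.get_state();p,d=imaging.get_image("wrist")
cv2.imwrite("pics/wrist1.png",p[:,:,::-1]);np.savez("wrist1.npz",p=p,d=d);pickle.dump(s,open("s1.pkl","wb"))
print(s["position"],s["contact_force"])
for nm,lo,hi,z in(("gold",(10,120,100),(22,255,255),.036),("red",(0,180,80),(5,255,255),.036),("blue",(105,150,60),(125,255,255),.036)):
    for c,a,r in blobs(p,lo,hi,150):
        b=toplane(cv2.boxPoints(r),z,"wrist",s)
        e=[b[1]-b[0],b[2]-b[1]];L=[np.linalg.norm(v) for v in e];v=e[int(np.argmax(L))]
        print(nm,c.round(1),a,toplane(c,z,"wrist",s).round(4)[0,:2],np.round(L,4),"long yaw",round(np.arctan2(v[1],v[0])%np.pi,3))
```

```text
[0.56264277 0.02662065 0.30294248] [-0.2836066   0.75534266 -0.46395191]
gold [350.3 200.7] 654 [0.5573 0.0549] [0.0299 0.0221] long yaw 2.596
gold [336.3 232.3] 598 [0.5838 0.031 ] [0.0303 0.0222] long yaw 2.231
gold [313.1 255.9] 553 [ 6.002e-01 -6.000e-04] [0.0309 0.0221] long yaw 1.866
gold [283.5 269.7] 537 [ 0.6045 -0.0359] [0.0308 0.0223] long yaw 1.502
gold [251.  272.8] 516 [ 0.5961 -0.0704] [0.0279 0.0235] long yaw 1.231
red [392.7 163.5] 434 [0.5362 0.1052] [0.021  0.0234] long yaw 0.625
blue [217.6 296.9] 371 [ 0.6105 -0.1175] [0.0326 0.0207] long yaw 2.175
```

View pics/wrist1.png

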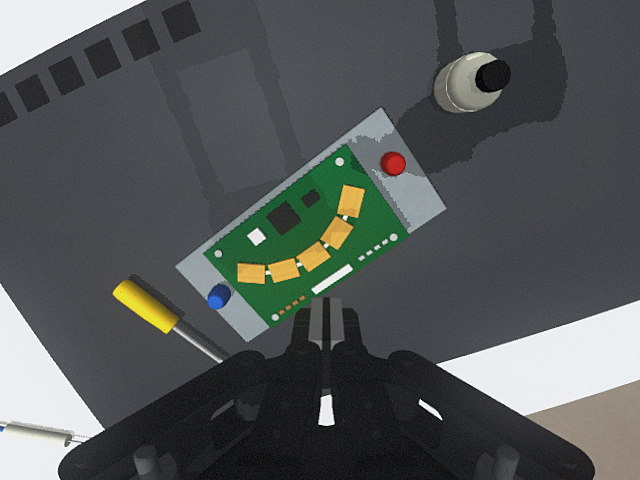

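The wrist view shows all five pads: (350,201) beside the red cap at (393,163), then (336,232), (313,256), (284,270) and (251,273) beside the blue cap at (218,297). The wrist and scene cameras disagree by about 4 mm, so I'll check with the side camera.

Run:
```python
from h import *
import pickle
p,d=imaging.get_image("side");cv2.imwrite("pics/side1.png",p[:,:,::-1])
W=np.array([[.5573,.0549],[.5838,.031],[.6002,-.0006],[.6045,-.0359],[.5961,-.0704]])
K,D,R,o=cam("side")
uv=cv2.projectPoints(np.c_[W,[.036]*5],cv2.Rodrigues(R.T)[0],-R.T@o,K,D)[0].reshape(-1,2);print("expected",uv.round(1).tolist())
for c,a,r in blobs(p,(10,120,100),(22,255,255),40): print("side",c.round(1),a,toplane(c,.036,"side").round(4)[0,:2])
# heights from wrist depth on the board
s=pickle.load(open("s1.pkl","rb"));f=np.load("wrist1.npz");K,D,R,o=cam("wrist",s)
for nm,u,v in(("pad1",350,201),("pad3",313,256),("pad5",251,273),("chip",284,218),("chip2",311,198),("whitebox",256,237),("strip",332,279),("board",275,250),("base",370,130)):
    z=np.median(f["d"][v-2:v+3,u-2:u+3]);r=cv2.undistortPoints(np.array([[[u,v]]],float),K,D)[0,0]
    print(nm,(R@(np.r_[r,1]*z)+o).round(4))
print("tool x yaw",np.arctan2(*pose(s)[0][[1,0],0]))
```

```text
expected [[314.1, 246.4], [332.6, 248.5], [349.3, 254.8], [362.5, 264.9], [370.4, 278.0]]
side [314.4 247.4] 124 [0.5562 0.0521]
side [333.2 249.5] 132 [0.5831 0.0279]
side [362.1 267.9] 449 [ 0.5991 -0.0419]
pad1 [0.5576 0.0545 0.0356]
pad3 [ 0.6005 -0.0008  0.0355]
pad5 [ 0.5963 -0.0705  0.0361]
chip [ 0.5519 -0.0145  0.0347]
chip2 [0.5418 0.0187 0.0349]
whitebox [ 0.5609 -0.0494  0.0355]
strip [0.6326 0.0092 0.0348]
board [ 0.5819 -0.0372  0.0317]
base [0.5005 0.0966 0.0096]
tool x yaw 2.800649100911838
```

View pics/side1.png

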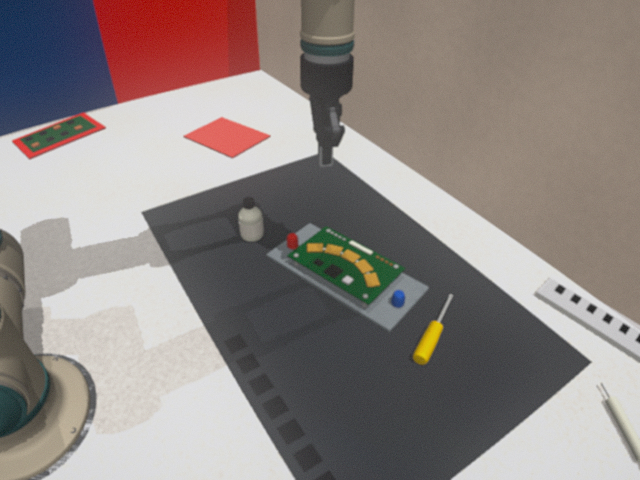

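servo_tool --moves '[{"dp": [0.069, 0.126, 0.1], "delta_rot": [0, 0, 0], "fingers": 0}, {"dp": [0, 0, 0.2], "delta_rot": [0, 0, 1.0], "fingers": 0}, {"dp": [0, 0, 0.2], "delta_rot": [0, 0, 1.0], "fingers": 0}, {"dp": [0, 0, 0.2], "delta_rot": [0, 0, 0.05], "fingers": 0}, {"dp": [0, 0, 0.15], "delta_rot": [0, 0, 0], "fingers": 0}]'

```text
clock: 2.2
position: [0.5524, 0.0613, 0.1319]
ee_rot: [-0.002, 0.266, 0.964, -0.0]
contact_force: [0.7, 0.5, -0.1]
width: 0.0001
gripper_force: 0.0
```

servo_tool --moves '[{"dp": [0, 0, 0.0], "delta_rot": [0, 0, 0], "fingers": 0}, {"dp": [0, 0, 0], "delta_rot": [0, 0, 0], "fingers": 0}, {"dp": [0, 0, 0], "delta_rot": [0, 0, 0], "fingers": 0}]'

```text
clock: 2.5
position: [0.5558, 0.0602, 0.1359]
ee_rot: [0.002, 0.267, 0.964, 0.001]
contact_force: [0.4, 0.5, -0.1]
width: 0.0
gripper_force: 0.0
```

```bash
cat > chk.py <<'E'
from h import *
from rig import readout
import sys
T=[(.558,.055,2.596),(.5845,.031,2.231),(.601,-.001,1.866),(.605,-.036,1.502),(.5965,-.071,1.137)]
s=readout.get_state();R,p=pose(s);yaw=np.arctan2(R[1,0],R[0,0])
print("tip z",round(p[2]-.073,4),"F",s["contact_force"].round(2),"tilt",np.round(R[:2,2],4),"pos",p.round(4))
i=int(sys.argv[1]);t=T[i];e=R.T@np.r_[np.array(t[:2])-p[:2],0]
print("pad",i+1,"dp units",(e/.2).round(3),"rot z units",round(((yaw-t[2])/.1),2))
E
python3 chk.py 0
python3 - <<'E'
from h import *
p,d=imaging.get_image("scene");cv2.imwrite("pics/sc2.png",cv2.resize(p[150:330,200:440,::-1],None,fx=3,fy=3,interpolation=cv2.INTER_CUBIC))
E
```

```text
tip z 0.0629 F [ 0.4   0.47 -0.15] tilt [0.0037 0.0001] pos [0.5558 0.0602 0.1359]
pad 1 dp units [-0.023 -0.017  0.   ] rot z units 0.06
```

View pics/sc2.png

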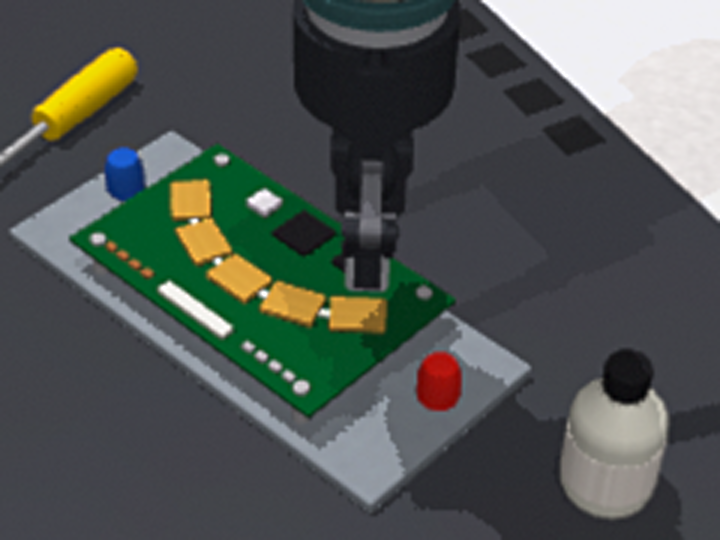

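The closed tips hover just short of pad 1, which is at (357,313) in the crop. I'll check how steady the pose reading is.

```bash
python3 - <<'E'
from h import *
from rig import readout
for i in range(6):
    s=readout.get_state();print(s["clock"],s["position"].round(4),s["contact_force"].round(2),s["qd"].round(3));imaging.get_image("wrist")
E
python3 chk.py 0
```

```text
2.55 [0.556  0.06   0.1361] [-0.67  0.29 -0.35] [-0.006 -0.003  0.003 -0.    -0.002 -0.001]
2.6 [0.5559 0.0598 0.136 ] [-0.51  0.62 -0.46] [-0.007  0.004  0.006 -0.001 -0.004 -0.001]
2.65 [0.5557 0.0597 0.1358] [ 0.47 -0.46 -0.16] [-0.004  0.005  0.008  0.001 -0.004  0.001]
2.7 [0.5556 0.0596 0.1355] [0.08 0.24 0.13] [-0.005  0.006  0.007  0.    -0.003 -0.   ]
2.75 [0.5554 0.0595 0.1352] [-0.17 -0.88 -0.07] [-0.     0.006  0.006  0.001 -0.004 -0.   ]
2.8 [0.5552 0.0595 0.1349] [-0.48  0.45 -0.47] [-0.003  0.008  0.007 -0.    -0.001  0.   ]
tip z 0.0616 F [0.36 0.37 0.37] tilt [0.0013 0.0001] pos [0.5551 0.0595 0.1346]
pad 1 dp units [-0.024 -0.012  0.   ] rot z units 0.05
```

servo_tool --moves '[{"dp": [-0.024, -0.01, 0.02], "delta_rot": [0, 0, 0], "fingers": 0}, {"dp": [0, 0, 0.03], "delta_rot": [0, 0, 0], "fingers": 0}, {"dp": [0, 0, 0.03], "delta_rot": [0, 0, 0], "fingers": 0}, {"dp": [0, 0, 0.01], "delta_rot": [0, 0, 0], "fingers": 0}, {"dp": [0, 0, 0], "delta_rot": [0, 0, 0], "fingers": 0}]'

```text
clock: 3.35
position: [0.5574, 0.0554, 0.1151]
ee_rot: [-0.001, 0.267, 0.964, -0.0]
contact_force: [-0.1, 0.2, 0.1]
width: 0.0002
gripper_force: 0.0
```

servo_tool --moves '[{"dp": [0, 0, 0], "delta_rot": [0, 0, 0], "fingers": 0}, {"dp": [0, 0, 0], "delta_rot": [0, 0, 0], "fingers": 0}, {"dp": [0, 0, 0], "delta_rot": [0, 0, 0], "fingers": 0}, {"dp": [0, 0, 0], "delta_rot": [0, 0, 0], "fingers": 0}, {"dp": [0, 0, 0], "delta_rot": [0, 0, 0], "fingers": 0}]'

```text
clock: 3.85
position: [0.558, 0.0554, 0.116]
ee_rot: [0.0, 0.267, 0.964, 0.0]
contact_force: [0.2, 0.6, 0.3]
width: -0.0002
gripper_force: 0.0
```

```bash
python3 chk.py 0
```

```text
tip z 0.043 F [0.18 0.64 0.26] tilt [0.0003 0.0001] pos [0.558  0.0554 0.116 ]
pad 1 dp units [-0.001 -0.002 -0.   ] rot z units 0.05
```

servo_tool --moves '[{"dp": [0, 0, 0.015], "delta_rot": [0, 0, 0], "fingers": 0}, {"dp": [0, 0, 0.015], "delta_rot": [0, 0, 0], "fingers": 0}, {"dp": [0, 0, 0.01], "delta_rot": [0, 0, 0], "fingers": 0}, {"dp": [0, 0, 0], "delta_rot": [0, 0, 0], "fingers": 0}, {"dp": [0, 0, 0], "delta_rot": [0, 0, 0], "fingers": 0}]'

```text
clock: 4.35
position: [0.5578, 0.0554, 0.1079]
ee_rot: [-0.0, 0.267, 0.964, 0.0]
contact_force: [0.6, -0.0, 0.5]
width: -0.0003
gripper_force: 0.7
```

servo_tool --moves '[{"dp": [0, 0, 0.005], "delta_rot": [0, 0, 0], "fingers": 0}, {"dp": [0, 0, 0.005], "delta_rot": [0, 0, 0], "fingers": 0}, {"dp": [0, 0, 0], "delta_rot": [0, 0, 0], "fingers": 0}, {"dp": [0, 0, 0], "delta_rot": [0, 0, 0], "fingers": 0}, {"dp": [0, 0, 0], "delta_rot": [0, 0, 0], "fingers": 0}]'

```text
clock: 4.85
position: [0.5578, 0.0554, 0.1059]
ee_rot: [-0.0, 0.267, 0.964, 0.0]
contact_force: [-1.7, 0.6, 1.7]
width: -0.0
gripper_force: 1.0
```

```bash
cat > w.py <<'E'
from h import *
from rig import readout
F=[];Z=[]
for i in range(4):
    s=readout.get_state();F.append(s["contact_force"]);Z.append(s["position"][2]-.073);p,d=imaging.get_image("scene")
print(s["clock"],"F mean",np.mean(F,0).round(2),"tip z",np.round(Z,4))
E
python3 w.py;python3 chk.py 0
```

```text
5.0 F mean [-1.76  0.03  1.77] tip z [0.0329 0.0329 0.0329 0.0329]
tip z 0.0329 F [-1.37  0.68  2.07] tilt [-0.0003  0.0001] pos [0.5578 0.0554 0.1059]
pad 1 dp units [-0.002 -0.001 -0.   ] rot z units 0.05
```

Contact on pad 1 is about 1.8 N with the board 3 mm down, as predicted. Next is pad 2.

servo_tool --moves '[{"dp": [0, 0, -0.03], "delta_rot": [0, 0, 0], "fingers": 0}, {"dp": [0, 0, -0.05], "delta_rot": [0, 0, 0], "fingers": 0}, {"dp": [-0.087, -0.017, 0], "delta_rot": [0, 0, 0], "fingers": 0}, {"dp": [-0.088, -0.018, 0], "delta_rot": [0, 0, 0], "fingers": 0}, {"dp": [0, 0, 0], "delta_rot": [0, 0, 0.9], "fingers": 0}]'

```text
clock: 5.55
position: [0.588, 0.0289, 0.1224]
ee_rot: [0.002, 0.312, 0.95, 0.0]
contact_force: [0.1, 0.0, 0.3]
width: 0.0003
gripper_force: 0.0
```

servo_tool --moves '[{"dp": [0, 0, 0], "delta_rot": [0, 0, 0.9], "fingers": 0}, {"dp": [0, 0, 0], "delta_rot": [0, 0, 0.9], "fingers": 0}, {"dp": [0, 0, 0], "delta_rot": [0, 0, 0.9], "fingers": 0}, {"dp": [0, 0, 0], "delta_rot": [0, 0, 0], "fingers": 0}, {"dp": [0, 0, 0], "delta_rot": [0, 0, 0], "fingers": 0}]'

```text
clock: 6.05
position: [0.5852, 0.0305, 0.1217]
ee_rot: [0.0, 0.435, 0.901, 0.0]
contact_force: [0.2, -0.2, -0.3]
width: -0.0001
gripper_force: 0.0
```

servo_tool --moves '[{"dp": [0, 0, 0], "delta_rot": [0, 0, 0], "fingers": 0}, {"dp": [0, 0, 0], "delta_rot": [0, 0, 0], "fingers": 0}, {"dp": [0, 0, 0], "delta_rot": [0, 0, 0], "fingers": 0}, {"dp": [0, 0, 0], "delta_rot": [0, 0, 0], "fingers": 0}]'

```text
clock: 6.45
position: [0.5843, 0.0314, 0.1219]
ee_rot: [0.0, 0.435, 0.9, 0.0]
contact_force: [0.8, -0.2, -0.3]
width: 0.0
gripper_force: 0.0
```

```bash
python3 w.py;python3 chk.py 1
python3 - <<'E'
from h import *
from rig import readout
s=readout.get_state();p,d=imaging.get_image("wrist");cv2.imwrite("pics/w3.png",p[:,:,::-1])
for c,a,r in blobs(p,(10,120,100),(22,255,255),500): print("gold",c.round(1),a,toplane(c,.036,"wrist",s).round(4)[0,:2])
E
```

```text
6.6 F mean [ 0.37 -0.2  -0.13] tip z [0.0489 0.0489 0.0489 0.0489]
tip z 0.049 F [ 0.26 -0.58  0.32] tilt [0.0001 0.    ] pos [0.5843 0.0314 0.122 ]
pad 2 dp units [-0.002 -0.     0.   ] rot z units 0.1
gold [310.6 234.4] 2739 [0.557  0.0555]
gold [325.2 285.4] 984 [0.5791 0.0388]
```

View pics/w3.png

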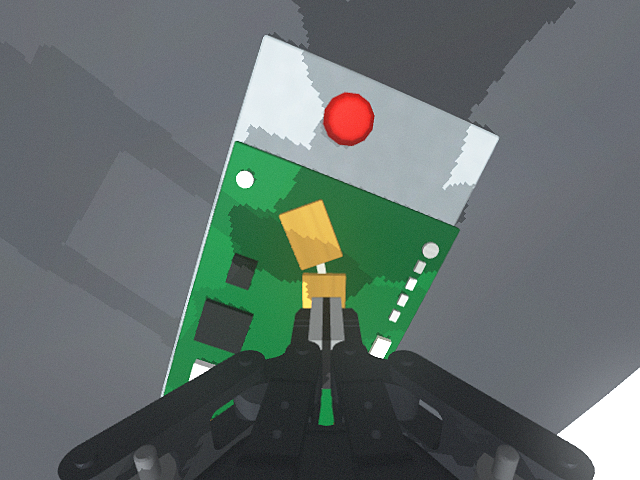

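The close wrist view shows pad 1 at (311,234), unmoved within 1 mm, and the tips centred and aligned over pad 2 at about (325,290). I'll descend.

servo_tool --moves '[{"dp": [0, 0, 0.025], "delta_rot": [0, 0, 0], "fingers": 0}, {"dp": [0, 0, 0.025], "delta_rot": [0, 0, 0], "fingers": 0}, {"dp": [0, 0, 0.015], "delta_rot": [0, 0, 0], "fingers": 0}, {"dp": [0, 0, 0.01], "delta_rot": [0, 0, 0], "fingers": 0}, {"dp": [0, 0, 0.005], "delta_rot": [0, 0, 0], "fingers": 0}]'

```text
clock: 7.2
position: [0.5839, 0.0314, 0.1056]
ee_rot: [-0.001, 0.435, 0.9, -0.0]
contact_force: [-2.1, -1.1, 2.2]
width: 0.0001
gripper_force: 1.0
```

servo_tool --moves '[{"dp": [0, 0, 0], "delta_rot": [0, 0, 0], "fingers": 0}, {"dp": [0, 0, 0], "delta_rot": [0, 0, 0], "fingers": 0}, {"dp": [0, 0, 0], "delta_rot": [0, 0, 0], "fingers": 0}, {"dp": [0, 0, 0], "delta_rot": [0, 0, 0], "fingers": 0}]'

```text
clock: 7.6
position: [0.5842, 0.0314, 0.106]
ee_rot: [-0.0, 0.435, 0.9, 0.0]
contact_force: [-1.7, 0.5, 1.9]
width: -0.0002
gripper_force: 1.0
```

```bash
python3 w.py;python3 chk.py 2
```

```text
7.75 F mean [-1.21  0.07  1.79] tip z [0.033 0.033 0.033 0.033]
tip z 0.0329 F [-1.7   0.8   2.71] tilt [-0.0001  0.0001] pos [0.5842 0.0314 0.1059]
pad 3 dp units [-0.179 -0.035 -0.   ] rot z units 3.75
```

Pad 2 is touched at about 1.8 N. Next is pad 3.

servo_tool --moves '[{"dp": [0, 0, -0.03], "delta_rot": [0, 0, 0], "fingers": 0}, {"dp": [0, 0, -0.05], "delta_rot": [0, 0, 0], "fingers": 0}, {"dp": [-0.089, -0.017, 0], "delta_rot": [0, 0, 0], "fingers": 0}, {"dp": [-0.09, -0.018, 0], "delta_rot": [0, 0, 0], "fingers": 0}, {"dp": [0, 0, 0], "delta_rot": [0, 0, 0.95], "fingers": 0}]'

```text
clock: 8.3
position: [0.6035, -0.0043, 0.1222]
ee_rot: [0.002, 0.479, 0.878, 0.0]
contact_force: [0.5, 0.4, -0.0]
width: 0.0001
gripper_force: 0.0
```

servo_tool --moves '[{"dp": [0, 0, 0], "delta_rot": [0, 0, 0.95], "fingers": 0}, {"dp": [0, 0, 0], "delta_rot": [0, 0, 0.95], "fingers": 0}, {"dp": [0, 0, 0], "delta_rot": [0, 0, 0.9], "fingers": 0}, {"dp": [0, 0, 0], "delta_rot": [0, 0, 0], "fingers": 0}, {"dp": [0, 0, 0], "delta_rot": [0, 0, 0], "fingers": 0}]'

```text
clock: 8.8
position: [0.6016, -0.0022, 0.1217]
ee_rot: [0.0, 0.595, 0.804, 0.0]
contact_force: [-0.5, -0.3, -0.2]
width: -0.0004
gripper_force: 0.0
```

servo_tool --moves '[{"dp": [0, 0, 0], "delta_rot": [0, 0, 0], "fingers": 0}, {"dp": [0, 0, 0], "delta_rot": [0, 0, 0], "fingers": 0}, {"dp": [0, 0, 0], "delta_rot": [0, 0, 0], "fingers": 0}, {"dp": [0, 0, 0], "delta_rot": [0, 0, 0], "fingers": 0}]'

```text
clock: 9.2
position: [0.6011, -0.001, 0.1219]
ee_rot: [0.0, 0.595, 0.803, 0.0]
contact_force: [-0.2, -0.9, 1.1]
width: -0.0001
gripper_force: 0.0
```

```bash
python3 chk.py 2
```

```text
tip z 0.0489 F [-0.21 -0.85  1.08] tilt [0.0001 0.0001] pos [ 0.6011 -0.001   0.1219]
pad 3 dp units [ 0. -0. -0.] rot z units 0.0
```

servo_tool --moves '[{"dp": [0, 0, 0.025], "delta_rot": [0, 0, 0], "fingers": 0}, {"dp": [0, 0, 0.025], "delta_rot": [0, 0, 0], "fingers": 0}, {"dp": [0, 0, 0.015], "delta_rot": [0, 0, 0], "fingers": 0}, {"dp": [0, 0, 0.01], "delta_rot": [0, 0, 0], "fingers": 0}, {"dp": [0, 0, 0.005], "delta_rot": [0, 0, 0], "fingers": 0}]'

```text
clock: 9.7
position: [0.6007, -0.001, 0.1056]
ee_rot: [-0.001, 0.595, 0.803, -0.0]
contact_force: [-0.9, 0.8, 2.1]
width: 0.0005
gripper_force: 1.0
```

servo_tool --moves '[{"dp": [0, 0, 0], "delta_rot": [0, 0, 0], "fingers": 0}, {"dp": [0, 0, 0], "delta_rot": [0, 0, 0], "fingers": 0}, {"dp": [0, 0, 0], "delta_rot": [0, 0, 0], "fingers": 0}, {"dp": [0, 0, 0], "delta_rot": [0, 0, 0], "fingers": 0}]'

```text
clock: 10.1
position: [0.601, -0.0011, 0.1061]
ee_rot: [0.0, 0.596, 0.803, 0.0]
contact_force: [-1.2, 0.9, 1.8]
width: -0.0
gripper_force: 1.0
```

```bash
python3 w.py;python3 chk.py 3
```

```text
10.25 F mean [-0.84  0.48  1.87] tip z [0.0331 0.033  0.033  0.033 ]
tip z 0.033 F [-2.47  0.35  1.61] tilt [0.     0.0001] pos [ 0.601 -0.001  0.106]
pad 4 dp units [-0.173 -0.032 -0.   ] rot z units 3.64
```

Pad 3 is touched. Next is pad 4.

servo_tool --moves '[{"dp": [0, 0, -0.03], "delta_rot": [0, 0, 0], "fingers": 0}, {"dp": [0, 0, -0.05], "delta_rot": [0, 0, 0], "fingers": 0}, {"dp": [-0.086, -0.016, 0], "delta_rot": [0, 0, 0], "fingers": 0}, {"dp": [-0.087, -0.016, 0], "delta_rot": [0, 0, 0], "fingers": 0}, {"dp": [0, 0, 0], "delta_rot": [0, 0, 0.9], "fingers": 0}]'

```text
clock: 10.8
position: [0.6058, -0.0394, 0.1221]
ee_rot: [0.001, 0.633, 0.774, -0.0]
contact_force: [-1.2, -0.6, -0.3]
width: 0.0001
gripper_force: 0.0
```

servo_tool --moves '[{"dp": [0, 0, 0], "delta_rot": [0, 0, 0.9], "fingers": 0}, {"dp": [0, 0, 0], "delta_rot": [0, 0, 0.9], "fingers": 0}, {"dp": [0, 0, 0], "delta_rot": [0, 0, 0.95], "fingers": 0}, {"dp": [0, 0, 0], "delta_rot": [0, 0, 0], "fingers": 0}, {"dp": [0, 0, 0], "delta_rot": [0, 0, 0], "fingers": 0}]'

```text
clock: 11.3
position: [0.6051, -0.0372, 0.1217]
ee_rot: [0.0, 0.731, 0.682, -0.0]
contact_force: [0.6, 0.7, 0.2]
width: 0.0002
gripper_force: 0.0
```

servo_tool --moves '[{"dp": [0, 0, 0], "delta_rot": [0, 0, 0], "fingers": 0}, {"dp": [0, 0, 0], "delta_rot": [0, 0, 0], "fingers": 0}, {"dp": [0, 0, 0], "delta_rot": [0, 0, 0], "fingers": 0}, {"dp": [0, 0, 0], "delta_rot": [0, 0, 0], "fingers": 0}]'

```text
clock: 11.7
position: [0.605, -0.036, 0.1219]
ee_rot: [-0.0, 0.731, 0.682, 0.0]
contact_force: [-0.0, 0.6, -0.8]
width: -0.0003
gripper_force: 0.0
```

```bash
python3 chk.py 3
python3 - <<'E'
from h import *
from rig import readout
s=readout.get_state();p,d=imaging.get_image("wrist");cv2.imwrite("pics/w4.png",p[:,:,::-1])
for c,a,r in blobs(p,(10,120,100),(22,255,255),500): print("gold",c.round(1),a,toplane(c,.036,"wrist",s).round(4)[0,:2])
E
```

```text
tip z 0.0489 F [-0.04  0.55 -0.81] tilt [0.     0.0001] pos [ 0.605  -0.036   0.1219]
pad 4 dp units [-0.  0. -0.] rot z units -0.01
gold [199.6 126.4] 1573 [0.5565 0.0533]
gold [269.5 179.4] 1475 [0.5843 0.0281]
gold [310.8 237.5] 2404 [ 0.6007 -0.0008]
gold [324.4 287.1] 1051 [ 0.6053 -0.0273]
```

View pics/w4.png

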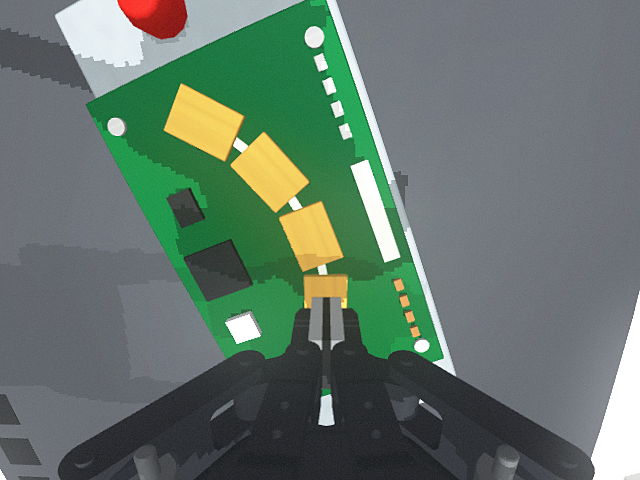

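Pad 3 at (311,238) is where I expected it, and the tips are centred on pad 4 at about (325,290). The base hasn't moved.

servo_tool --moves '[{"dp": [0, 0, 0.025], "delta_rot": [0, 0, 0], "fingers": 0}, {"dp": [0, 0, 0.025], "delta_rot": [0, 0, 0], "fingers": 0}, {"dp": [0, 0, 0.015], "delta_rot": [0, 0, 0], "fingers": 0}, {"dp": [0, 0, 0.01], "delta_rot": [0, 0, 0], "fingers": 0}, {"dp": [0, 0, 0.005], "delta_rot": [0, 0, 0], "fingers": 0}]'

```text
clock: 12.25
position: [0.6046, -0.0359, 0.1056]
ee_rot: [-0.001, 0.731, 0.682, -0.0]
contact_force: [-1.3, 0.2, 2.2]
width: -0.0
gripper_force: 1.0
```

servo_tool --moves '[{"dp": [0, 0, 0], "delta_rot": [0, 0, 0], "fingers": 0}, {"dp": [0, 0, 0], "delta_rot": [0, 0, 0], "fingers": 0}, {"dp": [0, 0, 0], "delta_rot": [0, 0, 0], "fingers": 0}, {"dp": [0, 0, 0], "delta_rot": [0, 0, 0], "fingers": 0}]'

```text
clock: 12.65
position: [0.6049, -0.036, 0.106]
ee_rot: [0.0, 0.731, 0.682, 0.0]
contact_force: [-0.4, -0.3, 1.7]
width: -0.0
gripper_force: 1.0
```

```bash
python3 w.py;python3 chk.py 4
```

```text
12.8 F mean [-1.11  0.22  2.05] tip z [0.033  0.033  0.033  0.0329]
tip z 0.0329 F [-0.87  1.35  1.81] tilt [0.     0.0001] pos [ 0.6049 -0.036   0.1059]
pad 5 dp units [-0.178 -0.03  -0.   ] rot z units 3.64
```

Pad 4 is touched. The last one is pad 5.

servo_tool --moves '[{"dp": [0, 0, -0.03], "delta_rot": [0, 0, 0], "fingers": 0}, {"dp": [0, 0, -0.05], "delta_rot": [0, 0, 0], "fingers": 0}, {"dp": [-0.089, -0.015, 0], "delta_rot": [0, 0, 0], "fingers": 0}, {"dp": [-0.089, -0.015, 0], "delta_rot": [0, 0, 0], "fingers": 0}, {"dp": [0, 0, 0], "delta_rot": [0, 0, 0.9], "fingers": 0}]'

```text
clock: 13.35
position: [0.5968, -0.0731, 0.1229]
ee_rot: [0.001, 0.763, 0.647, 0.0]
contact_force: [1.2, 0.3, 0.0]
width: -0.0003
gripper_force: 0.0
```

servo_tool --moves '[{"dp": [0, 0, 0], "delta_rot": [0, 0, 0.9], "fingers": 0}, {"dp": [0, 0, 0], "delta_rot": [0, 0, 0.9], "fingers": 0}, {"dp": [0, 0, 0], "delta_rot": [0, 0, 0.95], "fingers": 0}, {"dp": [0, 0, 0], "delta_rot": [0, 0, 0], "fingers": 0}, {"dp": [0, 0, 0], "delta_rot": [0, 0, 0], "fingers": 0}]'

```text
clock: 13.85
position: [0.5969, -0.0712, 0.1225]
ee_rot: [0.0, 0.843, 0.539, 0.0]
contact_force: [0.1, 0.7, -0.0]
width: 0.0001
gripper_force: 0.0
```

servo_tool --moves '[{"dp": [0, 0, 0], "delta_rot": [0, 0, 0], "fingers": 0}, {"dp": [0, 0, 0], "delta_rot": [0, 0, 0], "fingers": 0}, {"dp": [0, 0, 0], "delta_rot": [0, 0, 0], "fingers": 0}, {"dp": [0, 0, 0], "delta_rot": [0, 0, 0], "fingers": 0}]'

```text
clock: 14.25
position: [0.5965, -0.0711, 0.1219]
ee_rot: [-0.0, 0.843, 0.538, 0.0]
contact_force: [-0.6, -0.3, 0.3]
width: 0.0
gripper_force: 0.0
```

```bash
python3 chk.py 4
```

```text
tip z 0.0489 F [-0.65 -0.28  0.27] tilt [-0.      0.0001] pos [ 0.5965 -0.0711  0.1219]
pad 5 dp units [ 0. -0.  0.] rot z units -0.01
```

servo_tool --moves '[{"dp": [0, 0, 0.025], "delta_rot": [0, 0, 0], "fingers": 0}, {"dp": [0, 0, 0.025], "delta_rot": [0, 0, 0], "fingers": 0}, {"dp": [0, 0, 0.015], "delta_rot": [0, 0, 0], "fingers": 0}, {"dp": [0, 0, 0.01], "delta_rot": [0, 0, 0], "fingers": 0}, {"dp": [0, 0, 0.005], "delta_rot": [0, 0, 0], "fingers": 0}]'

```text
clock: 14.75
position: [0.5961, -0.071, 0.1056]
ee_rot: [-0.0, 0.843, 0.538, -0.0]
contact_force: [-2.1, 0.2, 2.4]
width: 0.0001
gripper_force: 1.0
```

servo_tool --moves '[{"dp": [0, 0, 0], "delta_rot": [0, 0, 0], "fingers": 0}, {"dp": [0, 0, 0], "delta_rot": [0, 0, 0], "fingers": 0}, {"dp": [0, 0, 0], "delta_rot": [0, 0, 0], "fingers": 0}, {"dp": [0, 0, 0], "delta_rot": [0, 0, 0], "fingers": 0}]'

```text
clock: 15.15
position: [0.5965, -0.0711, 0.106]
ee_rot: [0.0, 0.843, 0.538, 0.0]
contact_force: [-1.5, -0.1, 1.6]
width: -0.0
gripper_force: 1.0
```

```bash
python3 w.py;python3 chk.py 4
python3 - <<'E'
from h import *
p,d=imaging.get_image("scene");cv2.imwrite("pics/sc5.png",cv2.resize(p[150:330,200:440,::-1],None,fx=3,fy=3,interpolation=cv2.INTER_CUBIC))
E
```

```text
15.3 F mean [-1.15  0.16  1.78] tip z [0.033 0.033 0.033 0.033]
tip z 0.0329 F [-1.58  0.49  1.28] tilt [0.     0.0001] pos [ 0.5965 -0.0711  0.1059]
pad 5 dp units [ 0.001 -0.     0.   ] rot z units -0.01
```

View pics/sc5.png

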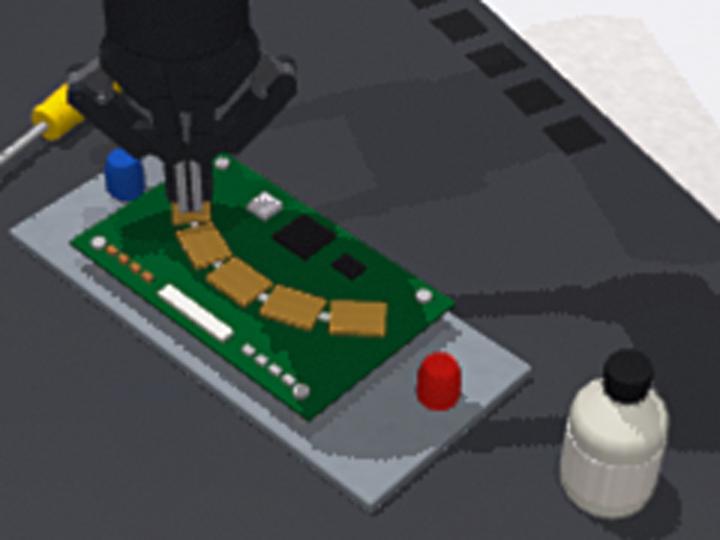

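The tips rest on pad 5 at (190,208) in the crop, beside the blue cap at (124,175). The caps and bottle look untouched, and the base is where it was. I'm handing in.

```bash
python3 -c "
from rig import manip
print(manip.sign_off())"
```

```text
the job is handed in; nothing more can be done
None
```

I touched all five pads in order from the red cap to the blue cap, each at about 1.8–2 N with the board about 3 mm down (stop at 10 mm), and handed the job in at about 15 s of robot time with the fingertips resting on the last pad.

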